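# Load and run the bench fuse tester

## Robot

A 7-joint arm with a two-finger parallel gripper is mounted at the origin on a cart in front of the work surface, level with it; the furniture and walls round the work are solid. World frame = base frame: x ahead of the robot, y to its left, z up, the work surface at z = 0. Lengths are in m, angles in degrees, forces in N, time in s.
With the tool pointing down it reaches from about 0.425 to 0.875 m from the base axis. Payload 4.7 kg.
Tool frame: the origin (TCP) lies between the finger pads; the fingertips stand env.finger_overhang ahead of it and the grasp point (between the pads) lies 5 mm behind it (env.finger_overhang is the distance from the TCP to the fingertips, in m); z points along the fingers, y is the line along which they close (so a half turn about z gives the same grasp; the last joint's range is limited). The gripper opens to 87 mm and grips with 3 to 60 N. Pads are 19 mm wide; open, the fingers measure 117 mm over their backs; the gripper's body (75 mm by 190 mm) begins 51 mm behind the grasp point.
Start: joints at [-71.557, 18.392, -4.016, 83.108, 1.295, 78.541, -3.26], TCP at [0.197, 0.619, 0.237] pointing down, gripper open.
Joint ranges: [-163.93, 163.93], [-17.29, 119.83], [-79.2, 71.16], [3.27, 140.29], [-89.18, 269.18], [5.43, 117.66], [-154.24, 154.24]. Speed limits (degrees/s): [147.25, 147.25, 180, 180, 180, 180, 180].

## Interface

Orientations are given as [roll, pitch, yaw] about the fixed x, y, z axes, in that order (R = Rz(yaw) Ry(pitch) Rx(roll)).
In Python, from cell import telemetry, eyes, env, models gives the robot as it stands. The module is installed in compiled form; this text tells all that it offers.
- The arm moves only by the tool drive_tool, never from a script. Its arguments are lists of equal length, an entry for each row: "angular": the turn, a rotation vector about the tool's x, y, z in rad, a list of three; "delta_pos": the shift along the tool's x, y, z in cm, a list of three; "gripper": the finger opening in cm, from 0 to 8.7. A call has 1 to 20 rows; each row shifts and turns the commanded pose from where the row before left it, along the tool's axes as they then stand; what a row does not reach is not made up. A row lasts 1/10 s, in which the tool goes at most 50 mm and 8.59 degrees, less where a joint would pass 70% of its speed; a pose out of reach is approached as far as the arm can. A call with a gripper value outside its range is refused whole. The fingers move at their own pace and stop on an object; "squeeze" is the grip in N (left out, the last holds). Time passes only in rows, so rows that do not move let the fingers close. It gives the time, the measured TCP pose, the force, the opening and the grip force at its end, in the units of the state.
- telemetry.get_obs(): the state, without advancing time (a new reading comes with each control period).
- eyes.read_camera(name): name is "scene" or "top" or "wrist"; returns a dict with "pixels" (480x640x3 uint8, red, green, blue), "mtx" (3x3 intrinsics, pixels), "D" ([k1, k2, p1, p2, k3] as OpenCV has them; the pictures are not rectified), "origin" and "orientation" of the camera in the world. Camera axes: x right, y down, z forward; pixel columns grow to the right and rows downward; lengths in m; the calibration is good to about 2 mm. A picture is of the moment at which its call begins. There is no depth.
- env.sign_off(): hands the job in; it is judged then, once.
Trained networks look in a picture, given as the dict that the camera call returned (one of the last four; its "shot" number tells which), for a name from the list of things; names that differ only in an ending like _2 or _b are one class to them, and where a whole thing is asked for, a point or a joint stands for the part that bears it (a point fixed in the world has none). Each returns a list of dicts, best first, with "p" (0 to 1); they miss things now and then, are a little off and sometimes report something else, mostly with a low value. They report only what shows in the picture. A call takes as long as a camera call.
- models.search_frame(picture, target): "centre" ([column, row] in pixels, amid what is visible of it).
- models.cut_out(picture, target): "pixels" (480x640 bool, what is visible of it) and "centre" ([column, row] in pixels, amid what is visible of it).
The state is a dict: "time_s": time; "qpos": joint angles; "joint_velocities": joint speeds; "effort": joint torques, N m; "tool_pos": TCP position; "tool_rot": TCP orientation; "force": force on the tool from outside, world axes, zero at the start; "wrist_torque": the same for the moment, N m; "grip_width": finger opening in m; "grasp_force": force on a finger pad.
Only numpy, scipy, OpenCV 4.12 (cv2) and the standard library are available. Lean on these libraries where they do the work, as an engineer would, in place of code of your own. Each camera call takes 0.05 s, during which the arm holds its last target. There are 200 camera calls.

## Task

Put the loose cartridge fuse from the desk into the empty cradle at the front of the fuse tester's carousel, then turn the carousel one click anticlockwise (seen from above) so that the fuse comes to rest under the contact head. Then slide the dust cover back from the test key, press the key in by touch, gently, and hold it down for a good second, then let it up and slide the dust cover fully shut again.

Things in the scene. Friction and masses are not known exactly. Their poses are not given: they have to be found in the camera images.
- tester: Fixed grey instrument, 180 (x) x 276 (y) mm, top panel 44 mm above the desk. Origin under its middle, on the desk; x points to its back (away from the robot), y to its left. Carousel axis at x 0, y -50 mm; key window at x -40, y +85 mm. The contact head (black block, copper blades, top 78 mm above the desk) stands over the carousel's rim at its front right, 60 degrees anticlockwise from the front.
- fuse_centre (a point): Centre of the loose cartridge fuse lying on the desk to the left of the tester: 10 x 38 x 10 mm (x, y, z), 12 g, long axis = its y; pale barrel, copper-coloured end caps. Grasp it across the barrel by its upper part.
- pocket (a point): Middle of the floor of the empty cradle at the carousel's front (robot side), 55 mm above the desk. A tray 16 mm (its x, radial) x 45 mm (its y, tangential) inside, rails 3 mm thick, 4 mm high all round; the fuse lies along its y, 6 mm of it above the rails. Turns with the carousel; axes as the tester's when the carousel reads 0. Two other cradles, at the back, already hold fuses.
- knob (a point): Grip point of the bar knob on the carousel's axis, 75 mm above the desk. Bar 12 mm thick (its x), 44 mm long (its y), from 61 to 87 mm above the desk; pinch it across its x from above. The axes turn with the carousel and are the tester's at 0. The disc is 150 mm across, its top 55 mm above the desk.
- carousel (a joint): Angle of the carousel in rad, growing anticlockwise seen from above; about 0 at the start. A sprung detent draws it to every 60 degrees (0, 1.047, ...): up to about 0.15 N m to get over to the next click; let go, it snaps into the nearest one.
- cover (a joint): Travel of the dust cover in m: 0 shut, 0.070 fully open; it slides towards the tester's +x (away from the robot) to open. About 2 N of friction; it stays where it is left. Stops at both ends. At the start it may be up to 10 mm from shut.
- cover_tab (a point): Middle of the upright tab on the dust cover, 60 mm above the desk; moves with the cover. Tab 8 mm thick (x), 44 mm wide (y), from 49 to 71 mm above the desk, in the middle of the steel cover plate (74 x 64 mm, top 49 mm above the desk). Can be pushed from either side or pinched. Axes as the tester's.
- key_unit: Centre of the key's window, at panel height (44 mm above the desk), fixed to the tester, axes as its. Window 62 (x) x 58 (y) mm. The test key is a round grey cap 32 mm across at its centre; at rest its top is sunk 2 to 16 mm below the panel, differing each time and not measured: find it by touch. It must not be pressed with more than 25 N.
- key (a joint): How far the key is pressed, in m: 0 at rest, 0.005 at its stop; counts as pressed beyond 0.003. Spring: about 1 N at first touch, 4 N at 0.003, 6 N at the stop, where it becomes rigid.

How it is judged (in metres and radians):
On the way, in this order (a step that is already met when the one before it is completed fails the run):
1. the fuse lies in the front cradle with the carousel not yet turned (horizontal distance between fuse_centre and pocket below 0.007 m and z of fuse_centre in the frame of pocket between 0.002 and 0.0075 m and angle between the y axis of fuse_centre and the y axis of pocket, either way round below 0.3 rad and value of joint carousel between -0.25 and 0.25 rad), for 0.2 s.
2. the carousel rests one click anticlockwise with the fuse still in its cradle (horizontal distance between fuse_centre and pocket below 0.007 m and z of fuse_centre in the frame of pocket between 0.002 and 0.0075 m and angle between the y axis of fuse_centre and the y axis of pocket, either way round below 0.3 rad and value of joint carousel between 0.92 and 1.17 rad and velocity of joint carousel between -0.1 and 0.1 rad/s), for 0.3 s.
3. with the cover open, the key is held in for most of a second (value of joint cover above 0.045 m and value of joint key above 0.003 m), for 0.8 s.
At the end, for the whole second after the job is handed in: the cover is shut (within 4 mm), the key is up (within 1 mm), the carousel rests at the first click anticlockwise (0.92 to 1.17 rad) and the fuse lies on the floor of its cradle (within 7 mm of its middle, along it within 0.3 rad) (horizontal distance between fuse_centre and pocket below 0.007 m and z of fuse_centre in the frame of pocket between 0.002 and 0.0075 m and angle between the y axis of fuse_centre and the y axis of pocket, either way round below 0.3 rad and value of joint carousel between 0.92 and 1.17 rad and value of joint cover below 0.004 m and value of joint key below 0.001 m); the robot touches nothing.
It fails at once if the key is pressed with more than 25 N (contact force between anything else and key_unit above 25 N).
It fails at once if the carousel is turned past the first click, or a click the wrong way (value of joint carousel above 1.57 rad or value of joint carousel below -0.52 rad).
It also fails if it takes over 67 s, if anything falls off the work surface, if the arm or the gripper's body presses on something with over 40 N, if the wrist force passes 120 N, or if a joint passes its speed limit or range.

## Working session

There is one attempt and no reset: what is moved stays moved. The work goes in short steps, Python scripts to look and compute and a tool call to move; the robot and the scene stay as the last step left them, time stands still between calls to the robot, and variables do not carry over. Pictures are saved under pics/ and viewed, at most 10 in all, crops included, and the job is handed in when it is done.

Besides the shell and the picture viewer there is one more tool, called after ">>>" by a JSON object that holds its "api" and its "payload", one argument or row to a line. drive_tool: Moves the arm, as the interface text tells. Its arguments: {"type":"object","properties":{"angular":{"type":"array","items":{"type":"array","items":{"type":"number"}}},"delta_pos":{"type":"array","items":{"type":"array","items":{"type":"number"}}},"gripper":{"type":"array","items":{"type":"number"}},"squeeze":{"type":"number"}},"required":["angular","delta_pos","gripper"]}

```bash
mkdir -p pics; cat > h.py <<'E'
import numpy as np, cv2
from cell import telemetry, eyes, env, models
from scipy.spatial.transform import Rotation as R
def rot(o):
    o=np.array(o,float)
    if o.shape==(3,3): return o
    if o.size==4: return R.from_quat(o).as_matrix()
    return R.from_euler('xyz',o,degrees=True).as_matrix()
def ray(p,uv):
    n=cv2.undistortPoints(np.array([[uv]],float),p['mtx'],np.array(p['D'],float))[0,0]
    return np.array(p['origin']),rot(p['orientation'])@np.array([n[0],n[1],1])
def onz(p,uv,z):
    o,d=ray(p,uv); return o+d*(z-o[2])/d[2]
def proj(p,X):
    M=rot(p['orientation']); X=np.atleast_2d(X).astype(float)
    c=(X-np.array(p['origin']))@M
    return cv2.projectPoints(c,np.zeros(3),np.zeros(3),p['mtx'],np.array(p['D'],float))[0][:,0]
def save(p,n): cv2.imwrite('pics/'+n,p['pixels'][:,:,::-1])
def axis(mask):
    q=np.argwhere(mask)[:,::-1].astype(np.float32); r=cv2.minAreaRect(q); return r
E
python3 - <<'E'
from h import *
print(env.finger_overhang, telemetry.get_obs())
H={'tester':.044,'fuse_centre':.005,'pocket':.055,'knob':.087,'cover_tab':.071,'key_unit':.044}
for c in ['top','scene']:
    p=eyes.read_camera(c); save(p,c+'0.png'); print(c,p['origin'],p['orientation'])
    for t,z in H.items():
        r=models.cut_out(p,t)[:2]
        for a in r: print(t,round(a['p'],2),np.round(a['centre']),onz(p,a['centre'],z).round(3),axis(a['pixels']))
E
```

```text
0.014 {'time_s': 0.0, 'qpos': array([-71.55576761,  18.44151438,  -4.01499845,  83.17520629,
         1.29507374,  78.5412518 ,  -3.26289944]), 'joint_velocities': array([-0.02475464,  0.00483897, -0.03954311, -0.15437703, -0.12832392,
       -0.05245265,  0.03610362]), 'effort': array([ 8.58662133e-05, -4.91285169e+01, -4.03785193e-01, -3.12525630e+01,
       -6.39919331e-02,  4.35158762e-02,  1.69685436e-04]), 'tool_pos': array([0.19682548, 0.61892355, 0.23543094]), 'tool_rot': array([-1.79887275e+02,  6.01737478e-03,  1.62362140e+02]), 'force': array([ 0.69295622, -0.43852388, -0.76424342]), 'wrist_torque': array([ 0.01456072, -0.040471  ,  0.01772993]), 'grasp_force': 0.0, 'grip_width': 0.08703345009283572}
top [0.41128165 0.06594591 1.06342026] [-172.82987918    0.93765638  -90.99852916]
tester 0.96 [378. 226.] [ 0.549 -0.014  0.044] ((379.82305908203125, 221.34515380859375), (109.889404296875, 164.8341064453125), 86.18592071533203)
fuse_centre 0.54 [246. 261.] [0.496 0.219 0.005] ((245.1000213623047, 263.3000183105469), (19.230182647705078, 5.813776969909668), 26.56505012512207
[... 899 characters left out ...]
5), 64.35899353027344)
tester 0.38 [390. 208.] [ 0.556 -0.062  0.044] ((392.5, 204.5), (61.0, 93.0), 90.0)
fuse_centre 0.45 [253. 322.] [0.488 0.22  0.005] ((252.44998168945312, 320.8500061035156), (6.979381561279297, 25.309844970703125), 85.60128784179688)
knob 0.58 [394. 205.] [ 0.517 -0.036  0.087] ((392.53765869140625, 204.56417846679688), (62.79393768310547, 92.92704772949219), 86.18592071533203)
cover_tab 0.73 [338. 247.] [0.497 0.076 0.071] ((334.74591064453125, 248.32875061035156), (49.35472869873047, 38.725624084472656), 48.012786865234375)
key_unit 0.5 [343. 264.] [0.487 0.072 0.044] ((342.3999938964844, 267.800048828125), (2.683281421661377, 16.994115829467773), 63.43495178222656)
```

```bash
python3 - <<'E'
import cv2
a=cv2.imread('pics/top0.png')[155:305,225:485]
cv2.imwrite('pics/a.png',cv2.resize(a,None,fx=3,fy=3,interpolation=cv2.INTER_CUBIC))
E
```

```text
(no output)
```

View pics/a.png

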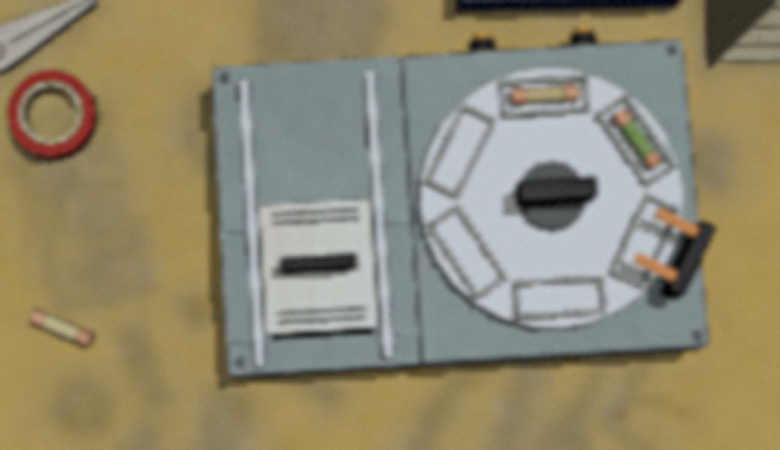

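The top view (3x crop) shows the tester's panel corners at about (213,68), (680,40), (707,345) and (230,378), the disc centred at (553,198), and the tab at (318,264). The loose fuse runs from (31,318) to (92,342). The front cradle is empty, at (560,300).

```bash
cat >> h.py <<'E'
def tpose(p,uvs,pts):
    from scipy.optimize import least_squares
    pts=np.array(pts)
    def W(v,q): 
        return R.from_euler('z',v[2]).apply(q)+[v[0],v[1],0]
    s=least_squares(lambda v:(proj(p,W(v,pts))-uvs).ravel(),[.55,-.01,0],loss='soft_l1')
    return s.x,(proj(p,W(s.x,pts))-uvs).round(1)
def T(v,q): return R.from_euler('z',v[2]).apply(q)+[v[0],v[1],0]
E
python3 - <<'E'
from h import *
p=eyes.read_camera('top')
c=lambda *q:np.array(q)/3+[225-1/3,155-1/3]
uv=c([213,68],[680,40],[707,345],[230,378],[553,198])
pts=[[.09,.138,.044],[.09,-.138,.044],[-.09,-.138,.044],[-.09,.138,.044],[0,-.05,.055]]
v,e=tpose(p,uv,pts); print(v,np.degrees(v[2]),e.tolist())
for n,q in dict(pocket=[-.055,-.05,.055],knob=[0,-.05,.075],key=[-.04,.085,.044]).items(): print(n,T(v,q).round(4))
a=onz(p,c([31,318])[0],.005);b=onz(p,c([92,342])[0],.005); print('fuse',a,b,(a+b)/2,np.degrees(np.arctan2(*(a-b)[1::-1])),np.linalg.norm(a-b))
t=onz(p,c([318,263])[0],.071); print('tab',t, R.from_euler('z',-v[2]).apply(t-[v[0],v[1],0]))
# pocket centre from picture
t=onz(p,c([560,300])[0],.057); print('pocket img',t)
E
```

```text
[ 0.553794   -0.01421554  0.04479218] 2.566402845436504 [[-0.6, 0.2], [1.5, -0.7], [2.0, 0.6], [-0.4, -0.2], [-1.7, -0.1]]
pocket [ 0.5011 -0.0666  0.055 ]
knob [ 0.556  -0.0642  0.075 ]
key [0.51   0.0689 0.044 ]
fuse [0.49697942 0.23915043 0.005     ] [0.48200412 0.20280128 0.005     ] [0.48949177 0.22097585 0.005     ] 67.60907495971452 0.03931310838732396
tab [0.51944327 0.06751604 0.071     ] [-0.03065657  0.08318773  0.071     ]
pocket img [ 0.49735093 -0.06859378  0.057     ]
```

>>> {"api": "drive_tool", "payload": {
  "angular": [
    [0,0,0],
    [0,0,0],
    [0,0,0],
    [0,0,0],
    [0,0,0],
    [0,0,0],
    [0,0,0],
    [0,0,0],
    [0,0,0],
    [0,0,0],
    [0,0,0],
    [0,0,0],
    [0,0,0]
  ],
  "delta_pos": [
    [-3.07,-2.24,0.5],
    [-3.07,-2.24,0.5],
    [-3.07,-2.24,0.5],
    [-3.07,-2.24,0.5],
    [-3.07,-2.24,0.5],
    [-3.07,-2.24,0.5],
    [-3.07,-2.24,0.5],
    [-3.07,-2.24,0.5],
    [-3.07,-2.24,0.5],
    [-3.07,-2.24,0.5],
    [-3.07,-2.24,0.5],
    [-3.07,-2.24,0.5],
    [-3.07,-2.24,0.5]
  ],
  "gripper": [8.7,8.7,8.7,8.7,8.7,8.7,8.7,8.7,8.7,8.7,8.7,8.7,8.7]
}}

```text
time_s: 2.05
tool_pos: [0.4822, 0.243, 0.1746]
tool_rot: [178.5, -0.8, 163.4]
force: [5.9, -8.7, -1.5]
grip_width: 0.0869
grasp_force: 0.0
```

>>> {"api": "drive_tool", "payload": {
  "angular": [
    [0,0,0.138],
    [0,0,0.138],
    [0,0,0.138],
    [0,0,0.138],
    [0,0,0.138],
    [0,0,0.138],
    [0,0,0.138],
    [0,0,0.138],
    [0,0,0.138],
    [0,0,0.138],
    [0,0,0.138],
    [0,0,0.138]
  ],
  "delta_pos": [
    [0,0,0],
    [0,0,0],
    [0,0,0],
    [0,0,0],
    [0,0,0],
    [0,0,0],
    [0,0,0],
    [0,0,0],
    [0,0,0],
    [0,0,0],
    [0,0,0],
    [0,0,0]
  ],
  "gripper": [4,4,4,4,4,4,4,4,4,4,4,4],
  "squeeze": 12
}}

```text
time_s: 3.25
tool_pos: [0.4891, 0.2211, 0.1717]
tool_rot: [180.0, -0.0, 67.2]
force: [-1.2, -0.5, 0.4]
grip_width: 0.0403
grasp_force: 0.0
```

```bash
cat >> h.py <<'E'
def st():
    o=telemetry.get_obs(); print('t',round(o['time_s'],2),'pos',o['tool_pos'].round(4),'rot',o['tool_rot'].round(2),'F',o['force'].round(1),'w',round(o['grip_width'],4),'gf',round(o['grasp_force'],1),'q7',o['qpos'][6].round(1)); return o
def togo(tgt,yaw=None):
    o=telemetry.get_obs(); M=rot(o['tool_rot'])
    print('shift cm',(M.T@(np.array(tgt)-o['tool_pos'])*100).round(2), 'turn z', None if yaw is None else np.radians((o['tool_rot'][2]-yaw+180)%360-180).round(4),
     'tilt fix',None if yaw is None else (R.from_matrix(M).inv()*R.from_euler('xyz',[180,0,yaw],degrees=True)).as_rotvec().round(4))
E
python3 - <<'E'
from h import *
st()
p=eyes.read_camera('wrist'); save(p,'w1.png'); print(p['origin'],p['orientation'])
for a in models.cut_out(p,'fuse_centre')[:3]:
    r=cv2.boxPoints(axis(a['pixels'])); w=np.array([onz(p,x,.005) for x in r])
    e=[w[1]-w[0],w[2]-w[1]]; l=max(e,key=np.linalg.norm)
    print(round(a['p'],2),a['centre'],onz(p,a['centre'],.007),w.mean(0),[np.linalg.norm(x).round(4) for x in e],np.degrees(np.arctan2(l[1],l[0])))
    togo([*onz(p,a['centre'],.007)[:2],.1])
E
```

```text
t 3.25 pos [0.4891 0.2211 0.1717] rot [ 1.7999e+02 -2.0000e-02  6.7160e+01] F [-1.2 -0.5  0.4] w 0.0403 gf 0.0 q7 -47.6
[0.5221375  0.29919405 0.3206257 ] [ 1.62195881e+02  3.17861399e-02 -2.28193856e+01]
0.67 [328.5, 226.1] [0.4940098  0.22206596 0.007     ] [0.49227329 0.21971313 0.005     ] [np.float64(0.0402), np.float64(0.0103)] 65.10892711472911
shift cm [0.27 0.41 7.18] turn z None tilt fix None
```

View pics/w1.png

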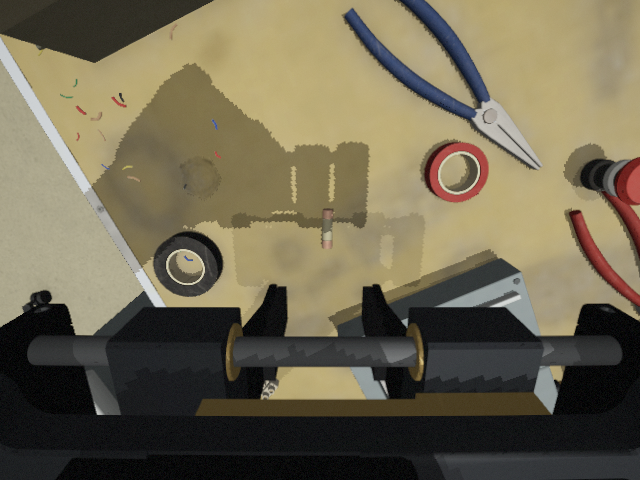

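The fuse is between the fingers' lines at (327,229), well aligned. I'll descend, then close.

>>> {"api": "drive_tool", "payload": {
  "angular": [
    [0,0,0.02],
    [0,0,0],
    [0,0,0],
    [0,0,0],
    [0,0,0],
    [0,0,0],
    [0,0,0],
    [0,0,0],
    [0,0,0],
    [0,0,0],
    [0,0,0],
    [0,0,0],
    [0,0,0],
    [0,0,0],
    [0,0,0],
    [0,0,0],
    [0,0,0],
    [0,0,0]
  ],
  "delta_pos": [
    [0.19,0.4,2.2],
    [0,0,2.5],
    [0,0,2.5],
    [0,0,2.5],
    [0,0,2.0],
    [0,0,1.6],
    [0,0,1.2],
    [0,0,0.77],
    [0,0,0],
    [0,0,0],
    [0,0,0],
    [0,0,0],
    [0,0,0],
    [0,0,0],
    [0,0,0],
    [0,0,0],
    [0,0,0],
    [0,0,0]
  ],
  "gripper": [4,4,4,4,4,4,4,4,4,4,0.5,0.5,0.5,0.5,0.5,0.5,0.5,0.5],
  "squeeze": 12
}}

```text
time_s: 5.15
tool_pos: [0.4936, 0.2213, 0.019]
tool_rot: [180.0, -0.0, 66.3]
force: [-0.6, 0.5, 2.0]
grip_width: 0.0096
grasp_force: 12.0
```

>>> {"api": "drive_tool", "payload": {
  "angular": [
    [0,0,0],
    [0,0,0],
    [0,0,0],
    [0,0,0],
    [0,0,-0.115],
    [0,0,-0.115],
    [0,0,-0.115],
    [0,0,-0.115],
    [0,0,0],
    [0,0,0],
    [0,0,0],
    [0,0,0],
    [0,0,0],
    [0,0,0],
    [0,0,0],
    [0,0,0],
    [0,0,0],
    [0,0,0],
    [0,0,0]
  ],
  "delta_pos": [
    [0,0,-2],
    [0,0,-4],
    [0,0,-4],
    [0,0,-4],
    [0,0,-1],
    [0,0,0],
    [0,0,0],
    [0,0,0],
    [-2.5,0,0],
    [-3.3,-0.1,0],
    [-3.3,-0.1,0],
    [-3.3,-0.1,0],
    [-3.3,-0.1,0],
    [-3.3,-0.1,0],
    [-3.3,-0.1,0],
    [-3.3,-0.1,0],
    [-3.3,-0.1,0],
    [0,0,0],
    [0,0,0]
  ],
  "gripper": [0.5,0.5,0.5,0.5,0.5,0.5,0.5,0.5,0.5,0.5,0.5,0.5,0.5,0.5,0.5,0.5,0.5,0.5,0.5]
}}

```text
time_s: 7.05
tool_pos: [0.4989, -0.0683, 0.1688]
tool_rot: [-180.0, -0.0, 92.6]
force: [-0.8, 0.9, -0.5]
grip_width: 0.0097
grasp_force: 12.0
```

```bash
python3 - <<'E'
from h import *
st()
p=eyes.read_camera('wrist'); save(p,'w2.png'); np.savez('w2.npz',mtx=p['mtx'],D=p['D'],origin=p['origin'],orientation=p['orientation'])
v=[0.553794,-0.01421554,0.04479218]
for n,q in dict(pocket=[-.058,-.05,.055],c1=[-.058-.008,-.05-.0225,.059],knob=[0,-.05,.087]).items(): print(n,T(v,q).round(4),proj(p,T(v,q)).round())
for t,z in (('knob',.087),('pocket',.055),('fuse_centre',.16)):
  for a in models.cut_out(p,t)[:2]: print(t,a['p'],a['centre'],axis(a['pixels']),onz(p,a['centre'],z))
E
```

```text
t 7.05 pos [ 0.4989 -0.0683  0.1688] rot [-1.800e+02 -3.000e-02  9.257e+01] F [-0.8  0.9 -0.5] w 0.0097 gf 12.0 q7 9.2
pocket [ 0.4981 -0.0668  0.055 ] [[323. 243.]]
c1 [ 0.4911 -0.0896  0.059 ] [[314. 271.]]
knob [ 0.556  -0.0642  0.087 ] [[403. 257.]]
knob 0.67 [398.8, 229.6] ((396.5, 229.5), (155.0, 181.0), 90.0) [ 0.5508394  -0.04397069  0.087     ]
pocket 0.74 [396.1, 230.3] ((396.0, 229.5), (153.0, 182.0), 90.0) [ 0.55642943 -0.05301908  0.055     ]
fuse_centre 0.84 [323.6, 302.9] ((324.5, 302.5), (65.0, 19.0), 90.0) [ 0.49862066 -0.06598909  0.16      ]
```

View pics/w2.png

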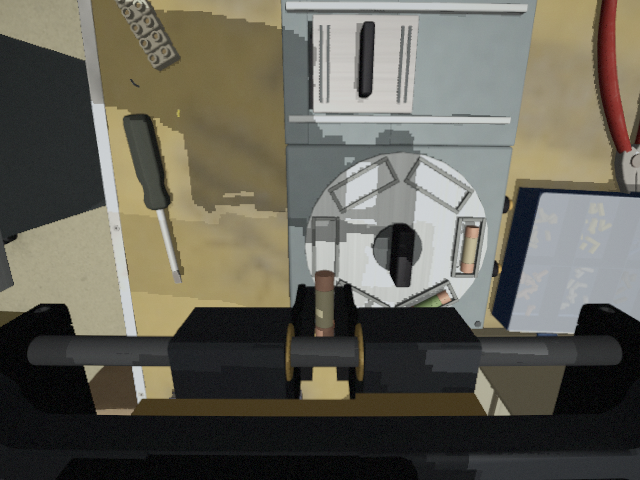

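```bash
python3 - <<'E'
import cv2
a=cv2.imread('pics/w2.png')[200:330,295:435]
cv2.imwrite('pics/b.png',cv2.resize(a,None,fx=4.5,fy=4.5,interpolation=cv2.INTER_CUBIC))
E
```

```text
(no output)
```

View pics/b.png

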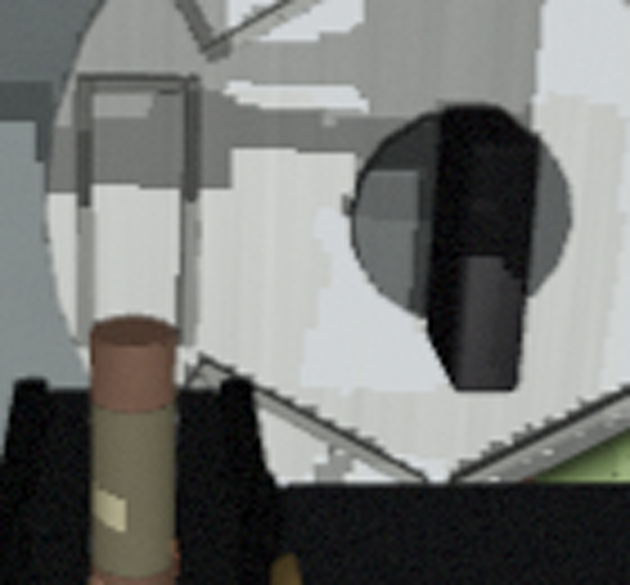

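```bash
python3 - <<'E'
from h import *
p=dict(np.load('w2.npz'))
c=lambda x,y:np.array([x,y])/4.5+[295-.39,200-.39]
a=onz(p,c(78,75),.059);b=onz(p,c(200,75),.059);i=onz(p,c(92,90),.059);j=onz(p,c(185,90),.059)
print(a,b,np.linalg.norm(a-b),np.linalg.norm(i-j)); y=.0448
u=np.array([-np.sin(y),np.cos(y),0])
print('pocket',(a+b)/2-.0255*u,(i+j)/2-.0225*u)
print('hub',onz(p,c(462,212),.058)); 
# knob top: far end ~ (490,103)
print('knob far end',onz(p,c(488,104),.087)-.022*u)
for n,q in dict(f=[323.6,270.5]).items(): print('fuse end',onz(p,q,.160))
v=[0.553794,-0.01421554,0.04479218]
# tab
print('tab top centre', onz(p,[366,60],.071)); print(R.from_euler('z',-y).apply(onz(p,[366,60],.071)-[v[0],v[1],0]))
# panel/left edge, front corners line near y seam
for q in ([284,100],[511,150],[528,30]): print(R.from_euler('z',-y).apply(onz(p,q,.044)-[v[0],v[1],0]).round(4))
E
```

```text
[ 0.48823026 -0.04361683  0.059     ] [ 0.50948467 -0.04265078  0.059     ] 0.0212763556426962 0.01626843812895233
pocket [ 0.49999948 -0.06860822  0.059     ] [ 0.49990245 -0.0682964   0.059     ]
hub [ 0.55820754 -0.06592852  0.058     ]
knob far end [ 0.55426032 -0.06081314  0.087     ]
fuse end [ 0.4978089  -0.04785196  0.16      ]
tab top centre [0.52039781 0.06581742 0.071     ]
[-0.0297784  0.0814483  0.071    ]
[-0.0875  0.0596  0.044 ]
[0.0898 0.0237 0.044 ]
[0.0888 0.107  0.044 ]
```

>>> {"api": "drive_tool", "payload": {
  "angular": [
    [0,0,0],
    [0,0,0],
    [0,0,0],
    [0,0,0],
    [0,0,0],
    [0,0,0],
    [0,0,0],
    [0,0,0],
    [0,0,0],
    [0,0,0]
  ],
  "delta_pos": [
    [-0.12,0.16,1.5],
    [0,0,2.5],
    [0,0,2.0],
    [0,0,1.5],
    [0,0,0.9],
    [0,0,0.5],
    [0,0,0.3],
    [0,0,0.23],
    [0,0,0],
    [0,0,0]
  ],
  "gripper": [0.5,0.5,0.5,0.5,0.5,0.5,0.5,0.5,0.5,0.5]
}}

```text
time_s: 8.25
tool_pos: [0.5011, -0.0689, 0.075]
tool_rot: [179.9, -0.0, 92.7]
force: [0.9, 0.1, -0.7]
grip_width: 0.0102
grasp_force: 12.0
```

>>> {"api": "drive_tool", "payload": {
  "angular": [
    [0,0,0],
    [0,0,0],
    [0,0,0],
    [0,0,0],
    [0,0,0],
    [0,0,0],
    [0,0,0],
    [0,0,0],
    [0,0,0],
    [0,0,0],
    [0,0,0],
    [0,0,0],
    [0,0,0]
  ],
  "delta_pos": [
    [0,0,0],
    [0,0,0],
    [0,0,0],
    [0,0,0],
    [0,0,-1],
    [0,0,-2.5],
    [0,0,-3],
    [0,0,-3],
    [0,1.5,0],
    [0,3,0],
    [0,1.2,0],
    [0,0,0],
    [0,0,0]
  ],
  "gripper": [1.3,1.8,2.5,2.5,2.5,2.5,3,3.5,4,4,4,4,4]
}}

```text
time_s: 9.55
tool_pos: [0.5567, -0.0666, 0.1692]
tool_rot: [-179.9, 0.0, 92.7]
force: [-0.1, -0.2, -1.0]
grip_width: 0.0398
grasp_force: 0.0
```

```bash
python3 - <<'E'
from h import *
st()
p=eyes.read_camera('wrist'); save(p,'w3.png'); np.savez('w3.npz',mtx=p['mtx'],D=p['D'],origin=p['origin'],orientation=p['orientation'])
print('pocket',proj(p,[.5005,-.0684,.055]), 'knob',proj(p,[.558,-.0655,.087]))
for a in models.cut_out(p,'fuse_centre')[:4]: print(a['p'],a['centre'],axis(a['pixels']),onz(p,a['centre'],.062))
cv2.imwrite('pics/c.png',cv2.resize(p['pixels'][140:340,170:470,::-1],None,fx=2.6,fy=2.6,interpolation=cv2.INTER_CUBIC))
E
```

```text
t 9.55 pos [ 0.5567 -0.0666  0.1692] rot [-1.7989e+02  2.0000e-02  9.2670e+01] F [-0.1 -0.2 -1. ] w 0.0398 gf 0.0 q7 12.6
pocket [[255.77848798 243.84076027]] knob [[326.07938802 256.97808541]]
0.82 [258.0, 246.2] ((255.79051208496094, 248.38937377929688), (47.767704010009766, 13.237176895141602), 85.10090637207031) [ 0.50365293 -0.06799806  0.062     ]
0.36 [328.5, 229.6] ((325.3751525878906, 236.64727783203125), (176.0557098388672, 180.6959686279297), 58.73626708984375) [ 0.55930388 -0.05158859  0.062     ]
```

View pics/c.png

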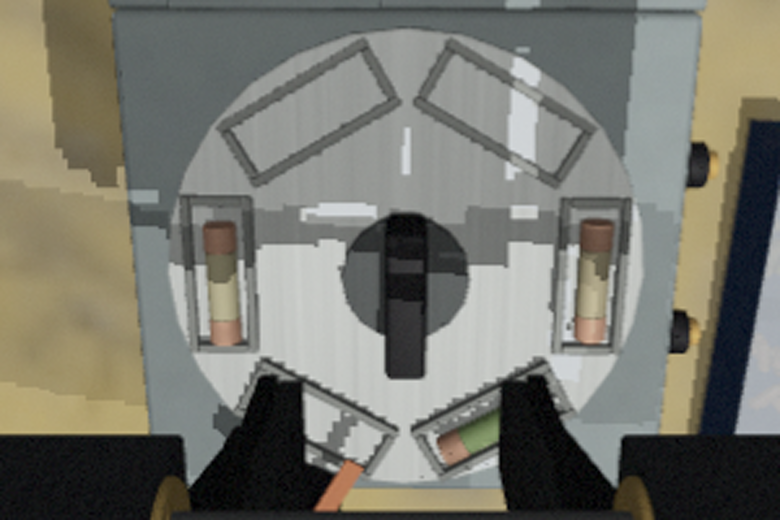

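The new fuse lies inside the front tray, at (222,285) in the crop, and the knob at (406,295) is centred between the fingers. Next I'll pinch the knob.

>>> {"api": "drive_tool", "payload": {
  "angular": [
    [0,0,0],
    [0,0,0],
    [0,0,0],
    [0,0,0],
    [0,0,0],
    [0,0,0],
    [0,0,0],
    [0,0,0],
    [0,0,0],
    [0,0,0],
    [0,0,0],
    [0,0,0],
    [0,0,0],
    [0,0,0]
  ],
  "delta_pos": [
    [0.08,0.1,1.5],
    [0,0,2.5],
    [0,0,2.5],
    [0,0,1.5],
    [0,0,0.8],
    [0,0,0.3],
    [0,0,0],
    [0,0,0],
    [0,0,0],
    [0,0,0],
    [0,0,0],
    [0,0,0],
    [0,0,0],
    [0,0,0]
  ],
  "gripper": [4,4,4,4,4,4,4,4,0.8,0.8,0.8,0.8,0.8,0.8],
  "squeeze": 30
}}

```text
time_s: 11.05
tool_pos: [0.5577, -0.0654, 0.0785]
tool_rot: [-179.9, -0.0, 92.7]
force: [-3.4, 0.0, 3.5]
grip_width: 0.012
grasp_force: 30.0
```

>>> {"api": "drive_tool", "payload": {
  "angular": [
    [0,0,-0.03],
    [0,0,-0.05],
    [0,0,-0.06],
    [0,0,-0.06],
    [0,0,-0.06],
    [0,0,-0.06],
    [0,0,-0.06],
    [0,0,-0.06],
    [0,0,-0.06],
    [0,0,-0.06],
    [0,0,-0.06],
    [0,0,-0.06],
    [0,0,-0.06],
    [0,0,-0.06],
    [0,0,-0.06],
    [0,0,-0.06],
    [0,0,-0.06],
    [0,0,-0.047],
    [0,0,-0.02],
    [0,0,0]
  ],
  "delta_pos": [
    [0,0,0],
    [0,0,0],
    [0,0,0],
    [0,0,0],
    [0,0,0],
    [0,0,0],
    [0,0,0],
    [0,0,0],
    [0,0,0],
    [0,0,0],
    [0,0,0],
    [0,0,0],
    [0,0,0],
    [0,0,0],
    [0,0,0],
    [0,0,0],
    [0,0,0],
    [0,0,0],
    [0,0,0],
    [0,0,0]
  ],
  "gripper": [0.8,0.8,0.8,0.8,0.8,0.8,0.8,0.8,0.8,0.8,0.8,0.8,0.8,0.8,0.8,0.8,0.8,0.8,0.8,0.8]
}}

```text
time_s: 13.05
tool_pos: [0.5566, -0.0662, 0.0785]
tool_rot: [-179.9, -0.2, 152.7]
force: [-8.5, -0.5, 7.8]
grip_width: 0.0119
grasp_force: 30.0
```

>>> {"api": "drive_tool", "payload": {
  "angular": [
    [0,0,0],
    [0,0,0],
    [0,0,0],
    [0,0,0],
    [0,0,0],
    [0,0,0],
    [0,0,0],
    [0,0,0],
    [0,0,0.131],
    [0,0,0.131],
    [0,0,0.131],
    [0,0,0.131],
    [0,0,0.131],
    [0,0,0.131],
    [0,0,0.131],
    [0,0,0.131],
    [0,0,0]
  ],
  "delta_pos": [
    [0,0,0],
    [0,0,0],
    [0,0,0],
    [0,0,0],
    [0,0,-1],
    [0,0,-2],
    [0,0,-2],
    [0,0,-2],
    [0,0,0],
    [0,0,0],
    [0,0,0],
    [0,0,0],
    [0,0,0],
    [0,0,0],
    [0,0,0],
    [0,0,0],
    [0,0,0]
  ],
  "gripper": [2.5,3,3,3,3,3,3,3,3,3,3,3,3,3,3,3,3]
}}

```text
time_s: 14.75
tool_pos: [0.559, -0.0653, 0.1493]
tool_rot: [179.9, -0.0, 92.6]
force: [-0.5, 0.2, -0.6]
grip_width: 0.0301
grasp_force: 0.0
```

>>> {"api": "drive_tool", "payload": {
  "angular": [
    [0,0,0],
    [0,0,0],
    [0,0,0],
    [0,0,0],
    [0,0,0],
    [0,0,0],
    [0,0,0]
  ],
  "delta_pos": [
    [2,-0.6,0],
    [3.2,-0.7,0],
    [3.2,-0.7,0],
    [3.1,-0.7,0],
    [2,-0.4,0],
    [0,0,0],
    [0,0,0]
  ],
  "gripper": [3,3,3,3,3,3,3]
}}

```text
time_s: 15.45
tool_pos: [0.5218, 0.0676, 0.149]
tool_rot: [180.0, 0.0, 92.8]
force: [-0.4, -1.1, 0.4]
grip_width: 0.0302
grasp_force: 0.0
```

```bash
python3 - <<'E'
from h import *
st()
p=eyes.read_camera('wrist'); save(p,'w4.png')
print('tab',proj(p,[.5205,.0672,.071]))
for a in models.cut_out(p,'cover_tab')[:2]: print(a['p'],a['centre'],axis(a['pixels']),onz(p,a['centre'],.049))
q=eyes.read_camera('top')
v=[.5558,-.0155,.0448]
w=proj(q,T(v,[.5*-.058,-.05-.866*.058,.06])) ; print('fuse expected top',w)
for a in models.search_frame(q,'fuse_centre')[:4]: print(a)
A=cv2.resize(p['pixels'][130:330,230:430,::-1],(400,400)); B=cv2.resize(q['pixels'][170:270,355:465,::-1],(400,400),interpolation=cv2.INTER_CUBIC)
cv2.imwrite('pics/d.png',np.hstack([A,B]))
E
```

```text
t 15.45 pos [0.5218 0.0676 0.149 ] rot [1.7995e+02 2.0000e-02 9.2780e+01] F [-0.4 -1.1  0.4] w 0.0302 gf 0.0 q7 -4.5
tab [[322.16800377 260.87743936]]
0.74 [322.0, 246.9] ((323.5, 249.5), (79.0, 97.0), 90.0) [0.52009383 0.07051074 0.049     ]
fuse expected top [[439.43614037 233.99031954]]
```

View pics/d.png

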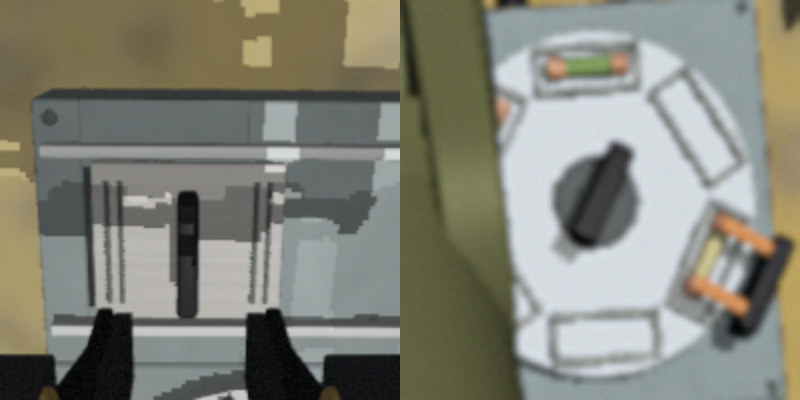

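The left crop shows the tab centred between the fingers, and the right one shows the fuse in its tray under the contact head. I'll pinch the tab and open the cover.

>>> {"api": "drive_tool", "payload": {
  "angular": [
    [0,0,0],
    [0,0,0],
    [0,0,0],
    [0,0,0],
    [0,0,0],
    [0,0,0],
    [0,0,0],
    [0,0,0],
    [0,0,0],
    [0,0,0],
    [0,0,0],
    [0,0,0]
  ],
  "delta_pos": [
    [0,-0.1,1.5],
    [0,0,2.5],
    [0,0,2.2],
    [0,0,1.2],
    [0,0,0.6],
    [0,0,0.2],
    [0,0,0],
    [0,0,0],
    [0,0,0],
    [0,0,0],
    [0,0,0],
    [0,0,0]
  ],
  "gripper": [3,3,3,3,3,3,3,0.4,0.4,0.4,0.4,0.4],
  "squeeze": 15
}}

```text
time_s: 16.85
tool_pos: [0.5209, 0.0681, 0.0669]
tool_rot: [179.9, -0.0, 92.6]
force: [0.4, 0.2, 1.5]
grip_width: 0.0075
grasp_force: 15.0
```

>>> {"api": "drive_tool", "payload": {
  "angular": [
    [0,0,0],
    [0,0,0],
    [0,0,0],
    [0,0,0],
    [0,0,0],
    [0,0,0],
    [0,0,0],
    [0,0,0]
  ],
  "delta_pos": [
    [0,0.5,0],
    [0,1,0],
    [0,1.2,0],
    [0,1.2,0],
    [0,1.1,0],
    [0,0.6,0],
    [0,0.3,0],
    [0,0,0]
  ],
  "gripper": [0.4,0.4,0.4,0.4,0.4,0.4,0.4,0.4]
}}

```text
time_s: 17.65
tool_pos: [0.5811, 0.0706, 0.067]
tool_rot: [179.9, 0.0, 92.6]
force: [0.7, -0.5, 4.1]
grip_width: 0.0077
grasp_force: 15.0
```

>>> {"api": "drive_tool", "payload": {
  "angular": [
    [0,0,0],
    [0,0,0],
    [0,0,0],
    [0,0,0],
    [0,0,0],
    [0,0,0],
    [0,0,0],
    [0,0,0],
    [0,0,0],
    [0,0,0],
    [0,0,0],
    [0,0,0]
  ],
  "delta_pos": [
    [0,0,0],
    [0,0,0],
    [0,0,-1],
    [0,0,-2],
    [0,0,-2],
    [0,-1.5,0],
    [0,-2.2,0],
    [0,-2.2,0],
    [0,-1.0,0],
    [0,0,0],
    [0,0,0],
    [0,0,0]
  ],
  "gripper": [2.5,2.5,2.5,2.5,2.5,0,0,0,0,0,0,0]
}}

```text
time_s: 18.85
tool_pos: [0.5116, 0.0676, 0.1169]
tool_rot: [179.9, 0.0, 92.6]
force: [-0.5, 0.2, -0.4]
grip_width: 0.0004
grasp_force: 0.0
```

```bash
python3 - <<'E'
from h import *
st()
p=eyes.read_camera('wrist'); save(p,'w5.png')
print('key',proj(p,[[.512,.0676,.044],[.512,.0676,.036]]))
for t in ('key_unit','key','cover_tab'):
  for a in models.cut_out(p,t)[:2]: print(t,a['p'],a['centre'],axis(a['pixels']),onz(p,a['centre'],.036))
cv2.imwrite('pics/e.png',cv2.resize(p['pixels'][110:350,190:490,::-1],None,fx=2.5,fy=2.5,interpolation=cv2.INTER_CUBIC))
E
```

```text
t 18.85 pos [0.5116 0.0676 0.1169] rot [1.7993e+02 1.0000e-02 9.2630e+01] F [-0.5  0.2 -0.4] w 0.0004 gf 0.0 q7 -4.4
key [[324.56788924 262.97057183]
 [324.54903829 259.02823029]]
key_unit 0.89 [327.0, 251.0] ((324.5, 252.0), (54.0, 59.0), 90.0) [0.5134766 0.0738331 0.036    ]
key 0.86 [324.4, 259.6] ((325.0, 258.5), (41.0, 42.0), 90.0) [0.51191247 0.06715322 0.036     ]
```

View pics/e.png

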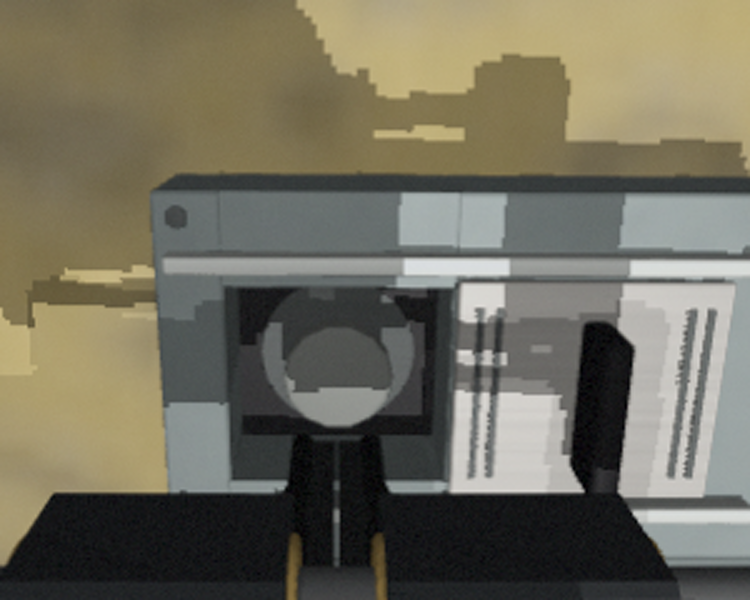

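The key shows in the open window, centred under the closed fingertips. I'll go down, then feel for it.

>>> {"api": "drive_tool", "payload": {
  "angular": [
    [0,0,0],
    [0,0,0],
    [0,0,0],
    [0,0,0],
    [0,0,0],
    [0,0,0]
  ],
  "delta_pos": [
    [0,0,2],
    [0,0,2],
    [0,0,1.2],
    [0,0,0.6],
    [0,0,0],
    [0,0,0]
  ],
  "gripper": [0,0,0,0,0,0]
}}

```text
time_s: 19.65
tool_pos: [0.5111, 0.0676, 0.0591]
tool_rot: [179.9, -0.0, 92.6]
force: [0.3, -0.3, -0.8]
grip_width: 0.0005
grasp_force: 0.0
```

>>> {"api": "drive_tool", "payload": {
  "angular": [
    [0,0,0],
    [0,0,0],
    [0,0,0],
    [0,0,0]
  ],
  "delta_pos": [
    [0,0,0.2],
    [0,0,0.2],
    [0,0,0],
    [0,0,0]
  ],
  "gripper": [0,0,0,0]
}}

```text
time_s: 20.05
tool_pos: [0.5105, 0.0676, 0.0547]
tool_rot: [180.0, -0.0, 92.6]
force: [0.2, -0.3, -0.4]
grip_width: -0.0
grasp_force: 0.0
```

>>> {"api": "drive_tool", "payload": {
  "angular": [
    [0,0,0],
    [0,0,0],
    [0,0,0],
    [0,0,0]
  ],
  "delta_pos": [
    [0,0,0.15],
    [0,0,0.15],
    [0,0,0],
    [0,0,0]
  ],
  "gripper": [0,0,0,0]
}}

```text
time_s: 20.45
tool_pos: [0.5105, 0.0675, 0.0515]
tool_rot: [-180.0, 0.0, 92.6]
force: [0.3, -0.3, -0.1]
grip_width: 0.0009
grasp_force: 0.0
```

>>> {"api": "drive_tool", "payload": {
  "angular": [
    [0,0,0],
    [0,0,0],
    [0,0,0],
    [0,0,0]
  ],
  "delta_pos": [
    [0,0,0.15],
    [0,0,0.15],
    [0,0,0],
    [0,0,0]
  ],
  "gripper": [0,0,0,0]
}}

```text
time_s: 20.85
tool_pos: [0.5107, 0.0676, 0.0488]
tool_rot: [180.0, -0.0, 92.6]
force: [-0.6, -0.5, 3.5]
grip_width: 0.0004
grasp_force: 1.6
```

>>> {"api": "drive_tool", "payload": {
  "angular": [
    [0,0,0],
    [0,0,0],
    [0,0,0]
  ],
  "delta_pos": [
    [0,0,0.1],
    [0,0,0],
    [0,0,0]
  ],
  "gripper": [0,0,0]
}}

```text
time_s: 21.15
tool_pos: [0.5107, 0.0676, 0.0477]
tool_rot: [180.0, -0.0, 92.6]
force: [-1.3, 0.6, 3.9]
grip_width: 0.0006
grasp_force: 2.1
```

>>> {"api": "drive_tool", "payload": {
  "angular": [
    [0,0,0],
    [0,0,0],
    [0,0,0]
  ],
  "delta_pos": [
    [0,0,0.1],
    [0,0,0],
    [0,0,0]
  ],
  "gripper": [0,0,0]
}}

```text
time_s: 21.45
tool_pos: [0.5106, 0.0676, 0.0467]
tool_rot: [180.0, -0.0, 92.6]
force: [-1.5, -0.7, 4.9]
grip_width: 0.0006
grasp_force: 2.6
```

>>> {"api": "drive_tool", "payload": {
  "angular": [
    [0,0,0],
    [0,0,0],
    [0,0,0]
  ],
  "delta_pos": [
    [0,0,0.08],
    [0,0,0],
    [0,0,0]
  ],
  "gripper": [0,0,0]
}}

```text
time_s: 21.75
tool_pos: [0.5107, 0.0676, 0.0461]
tool_rot: [180.0, -0.0, 92.6]
force: [-1.7, 0.3, 5.9]
grip_width: 0.0006
grasp_force: 3.4
```

>>> {"api": "drive_tool", "payload": {
  "angular": [
    [0,0,0],
    [0,0,0],
    [0,0,0],
    [0,0,0],
    [0,0,0],
    [0,0,0],
    [0,0,0],
    [0,0,0],
    [0,0,0],
    [0,0,0],
    [0,0,0],
    [0,0,0],
    [0,0,0],
    [0,0,0]
  ],
  "delta_pos": [
    [0,0,0.04],
    [0,0,0],
    [0,0,0],
    [0,0,0],
    [0,0,0],
    [0,0,0],
    [0,0,0],
    [0,0,0],
    [0,0,0],
    [0,0,0],
    [0,0,0],
    [0,0,0],
    [0,0,0],
    [0,0,0]
  ],
  "gripper": [0,0,0,0,0,0,0,0,0,0,0,0,0,0]
}}

```text
time_s: 23.15
tool_pos: [0.5107, 0.0676, 0.0461]
tool_rot: [180.0, -0.0, 92.6]
force: [-2.1, -0.7, 9.8]
grip_width: 0.0006
grasp_force: 4.7
```

The force rose to 9.8 N with no further travel, so the key was held at its stop for 1.4 s. I'll retract and go back to the tab.

>>> {"api": "drive_tool", "payload": {
  "angular": [
    [0,0,0],
    [0,0,0],
    [0,0,0],
    [0,0,0],
    [0,0,0],
    [0,0,0],
    [0,0,0],
    [0,0,0],
    [0,0,0],
    [0,0,0]
  ],
  "delta_pos": [
    [0,0,-0.5],
    [0,0,-1.65],
    [0,0,-2.5],
    [0,0,-2.5],
    [0,1.5,0],
    [0,2.2,0],
    [0,2.2,0],
    [0,1.05,0],
    [0,0,0],
    [0,0,0]
  ],
  "gripper": [0,0,0,0,3,3,3,3,3,3]
}}

```text
time_s: 24.15
tool_pos: [0.5789, 0.0705, 0.1162]
tool_rot: [-179.9, 0.0, 92.6]
force: [0.5, 0.4, 0.4]
grip_width: 0.029
grasp_force: 0.0
```

>>> {"api": "drive_tool", "payload": {
  "angular": [
    [0,0,0],
    [0,0,0],
    [0,0,0],
    [0,0,0],
    [0,0,0],
    [0,0,0],
    [0,0,0],
    [0,0,0],
    [0,0,0],
    [0,0,0]
  ],
  "delta_pos": [
    [0,0,1.5],
    [0,0,2],
    [0,0,1],
    [0,0,0.5],
    [0,0,0],
    [0,0,0],
    [0,0,0],
    [0,0,0],
    [0,0,0],
    [0,0,0]
  ],
  "gripper": [3,3,3,3,3,0.4,0.4,0.4,0.4,0.4],
  "squeeze": 20
}}

```text
time_s: 25.15
tool_pos: [0.5806, 0.0708, 0.0674]
tool_rot: [179.9, -0.0, 92.6]
force: [1.5, 0.1, 0.9]
grip_width: 0.0082
grasp_force: 20.0
```

>>> {"api": "drive_tool", "payload": {
  "angular": [
    [0,0,0],
    [0,0,0],
    [0,0,0],
    [0,0,0],
    [0,0,0],
    [0,0,0],
    [0,0,0],
    [0,0,0],
    [0,0,0],
    [0,0,0]
  ],
  "delta_pos": [
    [0,-0.5,0],
    [0,-1,0],
    [0,-1.2,0],
    [0,-1.2,0],
    [0,-1.2,0],
    [0,-0.9,0],
    [0,-0.5,0],
    [0,-0.2,0],
    [0,0,0],
    [0,0,0]
  ],
  "gripper": [0.4,0.4,0.4,0.4,0.4,0.4,0.4,0.4,0.4,0.4]
}}

```text
time_s: 26.15
tool_pos: [0.5123, 0.068, 0.0674]
tool_rot: [-180.0, -0.0, 92.6]
force: [-0.6, 1.0, 7.8]
grip_width: 0.008
grasp_force: 20.0
```

>>> {"api": "drive_tool", "payload": {
  "angular": [
    [0,0,0],
    [0,0,0],
    [0,0,0],
    [0,0,0]
  ],
  "delta_pos": [
    [0,-0.15,0],
    [0,-0.1,0],
    [0,0,0],
    [0,0,0]
  ],
  "gripper": [0.4,0.4,0.4,0.4]
}}

```text
time_s: 26.55
tool_pos: [0.512, 0.068, 0.0674]
tool_rot: [179.8, -0.0, 92.6]
force: [5.7, 2.3, 2.6]
grip_width: 0.0076
grasp_force: 20.0
```

>>> {"api": "drive_tool", "payload": {
  "angular": [
    [0,0,0],
    [0,0,0],
    [0,0,0]
  ],
  "delta_pos": [
    [0,-0.2,0],
    [0,0,0],
    [0,0,0]
  ],
  "gripper": [0.4,0.4,0.4]
}}

```text
time_s: 26.85
tool_pos: [0.5118, 0.068, 0.0675]
tool_rot: [179.5, -0.0, 92.6]
force: [11.8, 2.6, -3.6]
grip_width: 0.0077
grasp_force: 20.0
```

>>> {"api": "drive_tool", "payload": {
  "angular": [
    [0,0,0],
    [0,0,0],
    [0,0,0],
    [0,0,0],
    [0,0,0],
    [0,0,0],
    [0,0,0],
    [0,0,0]
  ],
  "delta_pos": [
    [0,0.35,0],
    [0,0,0],
    [0,0,0],
    [0,0,-2],
    [0,0,-4],
    [0,0,-4],
    [0,0,0],
    [0,0,0]
  ],
  "gripper": [2.5,2.5,2.5,2.5,2.5,2.5,2.5,2.5]
}}

```text
time_s: 27.65
tool_pos: [0.5116, 0.0675, 0.1672]
tool_rot: [180.0, -0.0, 92.6]
force: [0.1, -0.4, 0.1]
grip_width: 0.0246
grasp_force: 0.0
```

```bash
python3 - <<'E'
from h import *
st()
p=eyes.read_camera('wrist'); q=eyes.read_camera('top')
A=cv2.resize(p['pixels'][130:330,200:440,::-1],(480,400)); B=cv2.resize(q['pixels'][180:260,390:465,::-1],(320,400),interpolation=cv2.INTER_CUBIC)
cv2.imwrite('pics/f.png',np.hstack([A,B]))
E
```

```text
t 27.65 pos [0.5116 0.0675 0.1672] rot [ 1.7999e+02 -3.0000e-02  9.2640e+01] F [ 0.1 -0.4  0.1] w 0.0246 gf 0.0 q7 -5.6
```

View pics/f.png

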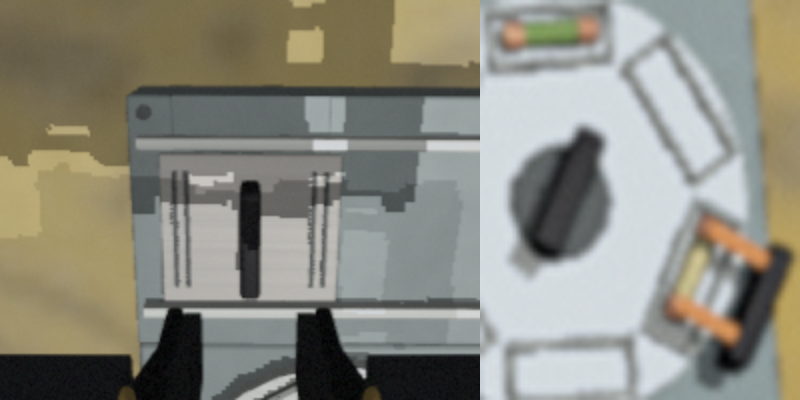

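The cover is shut at its stop (the tab at (250,240) lines up with the front end), and the fuse lies in its tray under the head at (690,275). The gripper is clear, so I'm handing in.

```bash
python3 -c "
from cell import env
print(env.sign_off())"
```

```text
the job is handed in; nothing more can be done
None
```

I handed the job in after 27.7 s of the 67 s allowed; the hand-in returned no verdict. The fuse is in its cradle under the contact head after one anticlockwise click, the key was held at its stop for 1.4 s at about 10 N, and the dust cover is pushed shut against its stop.

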